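# Clip the tea strainer onto the free snap hook

## Task

The tea strainer has been left lying across the mug. Lift it off without upsetting the mug and clip it onto the free snap hook of the utensil stand to drip: push the ring eye at the end of its handle in through the hook's sprung gate until the gate snaps shut behind it, and let go so that the strainer hangs from the hook, bowl down. Leave the honey dipper on its hook and everything else where it stands.

Things in the scene. Friction and masses are not known exactly. Their poses are not given: they have to be found in the camera images.
- strainer: Rigid steel tea strainer, about 70 g, lying level across the mug. Origin: centre of the bowl's rim, on the underside of rim, lug and handle (resting plane); z up, x along the handle to the eye. Bowl 57 mm across the rim, 25 mm deep; away from the handle a wire lug reaches x = -51 mm. Handle: flat bar 12 mm wide (y), 5 mm thick (z 0 to 5), x = 25 to 118 mm. At the start it points ahead to left.
- strainer_grip (a point): Middle of the strainer's handle bar (x = 75, z = 2.5 mm of the strainer, 70 mm short of point strainer_eye): a good place to pinch its 12 mm width from above, clear of the mug. Axes as the strainer.
- strainer_eye (a point): The strainer's eye is a flat ring of 4.5 mm wire, 24 mm clear inside, in the plane of the handle, at its end. This point: middle of the wire at the ring's outermost end (x = 145, z = 2.5 mm of the strainer); the ring's near wire is 28 mm back. This end goes in through the gate. Axes as the strainer.
- free_hook: The empty one (left or right varies) of two equal snap hooks of 6 mm steel wire, fixed, under the stand's crossbar. Origin: wire centreline at the lowest point of the bend, 235 mm above the worktop. z up; x level, away from the robot, into the hook through its gate; the hook lies in this x-z plane. Bend: half circle, 14 mm centreline radius, about x = 0, z = 14 mm. Shank at x = +14 mm.
- free_hook_mouth (a point): In the mouth of the free hook, on the gate's rod (x = -8.5, z = 33 mm of the hook; same axes): the height at which to push the eye's end in, along +x. Below it the nose (round bead) stands at x = -15 mm, top z = 27 mm; above it are the arch of the wire (z = 61 mm) and the crossbar (10 mm thick, x = +2, z = 84 mm). Pushed in to hook x = -2 mm, the eye's end is past the nose and can go down.
- free_hook_seat (a point): Where the middle of the eye's end wire lies when the strainer hangs in the free hook: on the bend, x = 0, z = 5 mm of the hook; same axes.
- free_hook_gate (a joint): Sprung gate of the free hook: a straight 5.4 mm rod hanging from a pivot at x = -8.5, z = 55 mm of the hook down to z = 18 mm, just inside the nose. Swings inward only (+x): 0 shut, 0.48 rad fully open. Pushing it open at z = 33 mm takes 1 to 4 N; the spring shuts it when it is free.
- stand: Utensil stand, fixed: a wooden foot 130 x 190 mm with a steel drip tray (top 22 mm above the worktop), one steel post in its middle, and a crossbar along its y at 319 mm height, 190 mm long. Origin under the middle of the foot; x away from the robot. The two hooks hang from the crossbar at y = +65 and -65 mm.
- dipper_hook: The other snap hook, same shape and axes as free_hook, on which the honey dipper hangs.
- honey_dipper: Wooden honey dipper 130 mm long under a 29 mm steel ring, 33 mm wide, hanging loose on dipper_hook. Origin in the wire at the top of its ring; z up along its stick.
- mug: Plain olive stoneware mug, 86 mm across, rim 96 mm above the worktop, 0.3 kg, standing loose under the strainer. Its own axis of roundness is at x = 0, y = +16 mm of this frame (origin on the underside); its handle points along -y and reaches to y = -59 mm.
- tumbler: Small clear glass tumbler, 48 mm across, 61 mm high, loose, on the worktop in front. Origin under its centre.
- mandarin: Mandarin, 64 mm across, 54 mm high, loose, on the worktop at the front right. Origin under its centre.
- garlic: Head of garlic, 53 mm across, 52 mm high, loose, behind the mug. Origin under its centre.
- tea_box: Dark tea carton, 112 x 65 x 87 mm high, loose, at the back. Origin under its centre.
Things that resemble listed ones, but are neither listed nor needed, are in the scene too. Of the things shaped like the honey_dipper, the wooden one is meant.

How it is judged:
By the outcome, as a careful person would: the job done as asked, in the order asked, and still so for the second after the job is handed in, with the robot touching nothing.
It also fails if it takes over 42 s, if anything falls off the work surface, if the arm or the gripper's body presses on something with over 40 N, if the wrist force passes 120 N, or if a joint passes its speed limit or range.

## Robot

A 7-joint arm with a two-finger parallel gripper is mounted at the origin on a cart in front of the work surface, level with it; the furniture and walls round the work are solid. World frame = base frame: x ahead of the robot, y to its left, z up, the work surface at z = 0. Lengths are in mm, angles in rad, forces in N, time in s.
With the tool pointing down it reaches from about 400 to 875 mm from the base axis. Payload 4.4 kg.
Tool frame: the origin (TCP) lies at the very end of the fingers, on their centre line; the grasp point (between the pads) lies ctrl.grip_point_offset behind it (ctrl.grip_point_offset is the distance from the TCP to the grasp point, in mm); z points along the fingers, y is the line along which they close (so a half turn about z gives the same grasp; the last joint's range is limited). The gripper opens to 85 mm and grips with 20 to 120 N. Pads are 22 mm wide; open, the fingers measure 114 mm over their backs; the gripper's body (76 mm by 85 mm) begins 54 mm behind the grasp point. The pads swing forward as they close: fully open they stand 13 mm farther back than shut.
Start: joints at [-1.288, 0.628, 0.038, 1.517, -0.027, 0.996, -0.02], TCP at [222.128, 610.882, 231.313] pointing down, gripper open.
Joint ranges: [-3.06, 3.06], [-0.37, 2.12], [-1.25, 1.32], [0.18, 2.47], [-1.1, 4.24], [0.23, 1.98], [-2.94, 2.94]. Speed limits (rad/s): [2.57, 2.57, 3.14, 3.14, 3.14, 3.14, 3.14].

## Interface

Orientations are given as [roll, pitch, yaw] about the fixed x, y, z axes, in that order (R = Rz(yaw) Ry(pitch) Rx(roll)).
In Python, from cell import read_state, cams, ctrl, models gives the robot as it stands. The module is installed in compiled form; this text tells all that it offers.
- The arm moves only by the shell command python3 -m creep, which reads ROWS from standard input. ROWS is one flat JSON list of numbers that holds 1 to 12 rows one after another, with no inner brackets; each row has 7 numbers: dx, dy, dz in shares of the most that a row can go, 1 being 50 mm, then a rotation vector rx, ry, rz in a scale on which 1.0 is 4 rad, then the finger opening in mm; each row shifts and turns the commanded pose from where the row before left it, along the tool's axes as they then stand; what a row does not reach is not made up. A row lasts 1/10 s, in which the tool goes at most 50 mm and 0.15 rad, less where a joint would pass 70% of its speed; a pose out of reach is approached as far as the arm can. The fingers move at their own pace and stop on an object; the grip force is fixed at half the most. Time passes only in rows, so rows that do not move let the fingers close. It prints the time, the measured TCP pose, the force, the opening and the grip force at its end. Input that does not fit is refused with a message, and nothing moves.
- read_state(): the state, without advancing time (a new reading comes with each control period).
- cams.get_image(name): name is "side" or "top"; returns (picture, depth): 384x512x3 uint8, blue, green, red; 384x512 float32, mm along the optical axis (not along the pixel's ray), 0 where there is no reading.
- cams.calibration(name): a dict with "fx", "fy", "cx", "cy" (pixels), "rvec" (rotation vector, rad) and "tvec" (3), from world to camera coordinates, as OpenCV has them. Camera axes: x right, y down, z forward; pixel columns grow to the right and rows downward; lengths in mm; the calibration is good to about 2 mm. A picture is of the moment at which its call begins. calibration takes no time and is no camera call.
- ctrl.finish_job(): hands the job in; it is judged then, once.
Trained networks look in the newest picture that a camera, given by its name, has taken for a name from the list of things; names that differ only in an ending like _2 or _b are one class to them, and where a whole thing is asked for, a point or a joint stands for the part that bears it (a point fixed in the world has none). Each returns a list of dicts, best first, with "confidence" (0 to 1); they miss things now and then, are a little off and sometimes report something else, mostly with a low value. They report only what shows in the picture. A call takes as long as a camera call. They do not tell look-alikes from the thing itself.
- models.search_frame(thing, camera): "extent" ([left, top, right, bottom] in pixels, round what is visible of it).
- models.mark_of(thing, camera): "position" ([column, row] in pixels: a listed point, or the origin of a listed thing).
The state is a dict: "clock": time; "qpos": joint angles; "qd": joint speeds; "tau": joint torques, N m; "eef_pos": TCP position; "tool_rot": TCP orientation; "force": force on the tool from outside, world axes, zero at the start; "torque": the same for the moment, N m; "width": finger opening in mm; "gripper_force": force on a finger pad.
Only numpy, scipy, OpenCV 4.12 (cv2) and the standard library are available. Lean on these libraries where they do the work, as an engineer would, in place of code of your own. Each camera call takes 0.05 s, during which the arm holds its last target. There are 200 camera calls.

## Working session

There is one attempt and no reset: what is moved stays moved. The work goes in short steps, Python scripts to look and compute and a shell command to move; the robot and the scene stay as the last step left them, time stands still between calls to the robot, and variables do not carry over. Pictures are saved under pics/ and viewed, at most 10 in all, crops included, and the job is handed in when it is done.

```bash
mkdir -p pics
cat > h.py <<'E'
import numpy as np, cv2
from cell import read_state, cams, ctrl, models
np.set_printoptions(precision=3,suppress=True)
def cal(n):
    c=cams.calibration(n); R=cv2.Rodrigues(np.array(c["rvec"],float))[0]
    return c,R,np.array(c["tvec"],float)
def back(n,uv,d):
    c,R,t=cal(n); p=np.array([(uv[0]-c["cx"])/c["fx"]*d,(uv[1]-c["cy"])/c["fy"]*d,d]); return R.T@(p-t)
def atz(n,uv,z):
    c,R,t=cal(n); o=-R.T@t; r=R.T@np.array([(uv[0]-c["cx"])/c["fx"],(uv[1]-c["cy"])/c["fy"],1]); return o+r*(z-o[2])/r[2]
def cloud(n,D):
    c,R,t=cal(n); v,u=np.mgrid[:D.shape[0],:D.shape[1]]
    P=np.stack([(u-c["cx"])/c["fx"]*D,(v-c["cy"])/c["fy"]*D,D],-1); return (P-t)@R
def proj(n,p):
    c,R,t=cal(n); q=R@np.array(p,float)+t; return np.array([q[0]/q[2]*c["fx"]+c["cx"],q[1]/q[2]*c["fy"]+c["cy"]])
E
python3 - <<'E'
from h import *
for n in("side","top"):
    I,D=cams.get_image(n); cv2.imwrite(f"pics/{n}0.png",I); np.save(n+"0.npy",D)
    c,R,t=cal(n); print(n,c["fx"],"cam at",-R.T@t,"axis",R[2])
    for k in("strainer","strainer_grip","strainer_eye","free_hook","free_hook_mouth","free_hook_seat","dipper_hook","stand","mug","honey_dipper"):
        for m in models.mark_of(k,n)[:3]: print(k,m["confidence"],np.array(m["position"]),D[int(np.clip(m["position"][1],0,383)),int(np.clip(m["position"][0],0,511))])
s=read_state();print(s["clock"],s["eef_pos"],s["tool_rot"],ctrl.grip_point_offset)
E
```

```text
side 388.17101087779366 cam at [523.422 697.412 627.004] axis [ 0.062 -0.86  -0.507]
strainer 0.89 [295.3 258.8] 820.89844
strainer 0.4 [231.3 286.6] 730.785
strainer_grip 0.87 [264.3 272.6] 760.9796
strainer_eye 0.8 [230.4 283.8] 878.7654
free_hook 0.85 [236.  173.8] 810.3444
free_hook 0.56 [249.9 146.1] 1146.2632
free_hook_mouth 0.62 [235.2 162.3] 792.9836
free_hook_seat 0.81 [231.9 174.1] 1198.0217
dipper_hook 0.6 [254.6 147.9] 1150.2776
stand 0.67 [246.7 245.5] 967.59357
mug 0.68 [301.1 291.5] 793.4311
honey_dipper 0.71 [271.7 153.9] 1156.1886
honey_dipper 0.66 [295.3 150.1] 1149.2319
honey_dipper 0.62 [251.9 145.7] 1146.466
top 346.38393013315954 cam at [ 397.474  -69.396 1096.5  ] axis [ 0.184  0.04  -0.982]
strainer 0.98 [223.4 224.6] 1035.7207
strainer_grip 0.94 [207.2 204.2] 1016.7659
strainer_eye 0.57 [193.2 182.9] 1291.2634
strainer_eye 0.43 [297.1 178.5] 873.92126
free_hook 0.55 [247.9 165.3] 830.9342
free_hook 0.33 [226.6 236.6] 1000.49054
free_hook_mouth 0.46 [246.3 170.2] 1130.179
free_hook_seat 0.65 [247.5 164.8] 830.6957
dipper_hook 0.44 [296.5 180.9] 894.2659
mug 0.66 [225.  236.2] 1085.3207
mug 0.53 [311.  252.7] 1021.03827
honey_dipper 0.73 [363.3 252. ] 1065.2866
honey_dipper 0.69 [348.9 225.5] 930.9887
honey_dipper 0.52 [300.6 180.9] 843.66235
1.1 [222.099 610.876 231.323] [ 3.142 -0.     2.793] 18.700000000000003
```

Run:
```python
import cv2,numpy as np
a=cv2.imread("pics/side0.png");b=cv2.imread("pics/top0.png")
cv2.imwrite("pics/s1.png",cv2.resize(a,(800,600),interpolation=2));cv2.imwrite("pics/t1.png",cv2.resize(b,(800,600),interpolation=2))
```

```text
(no output)
```

View pics/s1.png

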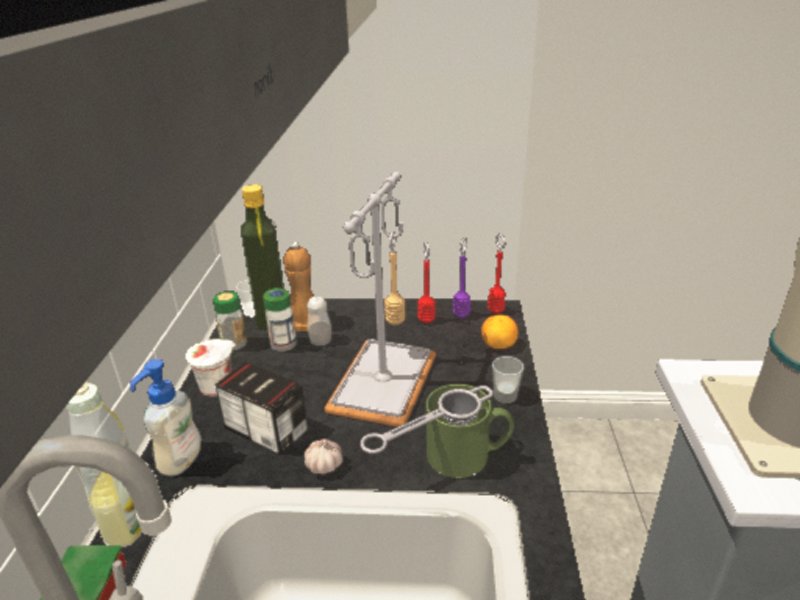

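View pics/t1.png

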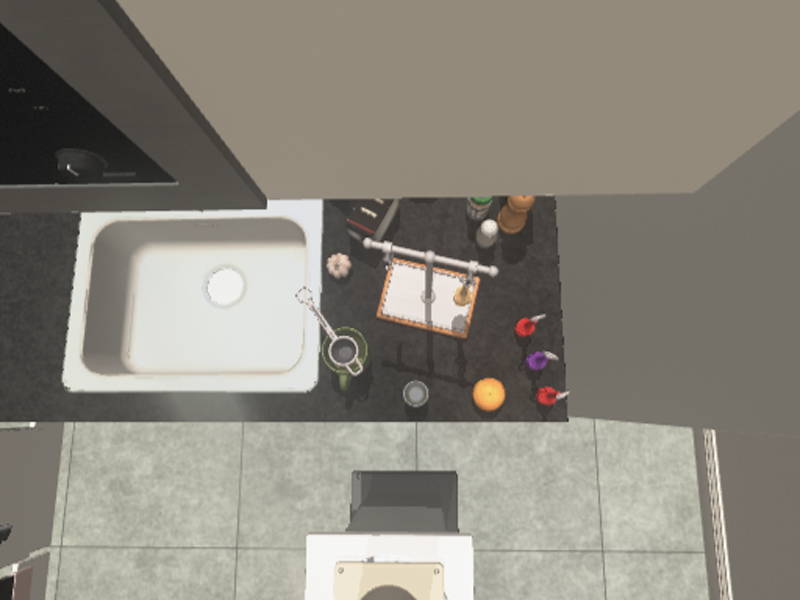

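The side view shows the free hook on the camera-side end of the crossbar (about 358,250 of 800x600). The wooden dipper hangs on the far one (393,240). The strainer lies with its bowl at (460,403) and its eye at (373,442). The top view shows the crossbar running from (368,243) to (494,271) and the strainer from its bowl (343,348) to its eye (304,296).

Run:
```python
from h import *
def tri(a,b):
    A=[];B=[]
    for n,uv in(("side",a),("top",b)):
        c,R,t=cal(n);o=-R.T@t;r=R.T@np.array([(uv[0]-c["cx"])/c["fx"],(uv[1]-c["cy"])/c["fy"],1]);r/=np.linalg.norm(r)
        M=np.eye(3)-np.outer(r,r);A.append(M);B.append(M@o)
    return np.linalg.lstsq(np.vstack(A),np.hstack(B),rcond=None)[0]
for k,a,b in(("str",(295.3,258.8),(223.4,224.6)),("grip",(264.3,272.6),(207.2,204.2)),("eye",(230.4,283.8),(193.2,182.9)),("hook",(236,173.8),(247.9,165.3)),("mouth",(235.2,162.3),(246.3,170.2)),("seat",(231.9,174.1),(247.5,164.8)),("mug",(301.1,291.5),(225,236.2))):
    p=tri(a,b);print(k,p,proj("side",p)-a,proj("top",p)-b)
for n in("top","side"):
    P=cloud(n,np.load(n+"0.npy"));z=P[...,2]
    m=(z>305)&(z<335)&(P[...,0]>400)&(P[...,0]<950)&(P[...,1]>-400)&(P[...,1]<200);q=P[m]
    md=np.median(q,0);m2=np.linalg.norm(q-md,axis=1)<140;q=q[m2]
    print(n,len(q),md,q.min(0),q.max(0))
    l=cv2.fitLine(q[:,:2].astype(np.float32),cv2.DIST_HUBER,0,.01,.01).ravel();s=(q[:,:2]-l[2:])@l[:2];print(l,s.min(),s.max(),l[2:]+l[:2]*(s.min()+s.max())/2)
    m=(z>95)&(z<115)&(P[...,0]>380)&(P[...,0]<750)&(P[...,1]>-100)&(P[...,1]<250);q=P[m];print("str",len(q),q.min(0),q.max(0),np.median(q[:,2]))
    m=(z>15)&(z<30)&(P[...,0]>500)&(P[...,0]<850)&(P[...,1]>-300)&(P[...,1]<120);q=P[m]
    r=cv2.minAreaRect(q[:,:2].astype(np.float32));print("foot",r)
```

```text
str [491.494  69.099  86.894] [-0.82 -0.13] [-0.073  0.587]
grip [553.083 117.4    91.064] [-0.155 -0.028] [-0.008  0.106]
eye [615.856 159.18   99.687] [-0.259 -0.053] [-0.003  0.169]
hook [621.469 -13.023 245.328] [-3.226 -0.806] [-0.006  2.738]
mouth [612.154 -10.742 270.741] [1.297 0.3  ] [-0.016 -1.107]
seat [626.667 -11.96  244.199] [-1.627 -0.401] [0.011 1.376]
mug [469.894  74.84   -2.052] [2.308 0.337] [ 0.208 -1.596]
top 510 [ 597.587 -352.157  322.428] [ 458.303 -354.099  305.107] [ 706.677 -350.959  334.71 ]
[   1.      -0.     577.295 -352.646] -118.99244364161672 129.38178657452607 [ 582.49  -352.648]
str 345 [450.593 -83.2    95.013] [616.651 171.654 109.866] 98.82989592520514
foot ((664.7745361328125, -79.70393371582031), (294.1520080566406, 398.0318603515625), 3.5233075618743896)
side 1092 [ 608.999 -352.022  320.954] [ 469.915 -359.486  305.015] [ 748.702 -347.026  334.991]
[   1.      -0.     606.044 -352.584] -136.1283079152649 142.65910151328725 [ 609.309 -352.585]
str 684 [448.626 -80.342  95.02 ] [616.709 173.297 114.937] 99.9058984750825
foot ((675.8170166015625, -71.38902282714844), (335.7635498046875, 394.7200927734375), 2.183579206466675)
```

Run:
```python
from h import *
for n in("top","side"):
    P=cloud(n,np.load(n+"0.npy"));z=P[...,2]
    m=(z>310)&(z<328)&(P[...,0]>540)&(P[...,0]<750)&(P[...,1]>-220)&(P[...,1]<60);q=P[m]
    l=cv2.fitLine(q[:,:2].astype(np.float32),cv2.DIST_HUBER,0,.01,.01).ravel();s=(q[:,:2]-l[2:])@l[:2]
    print(n,len(q),"bar",l,np.percentile(s,[0,2,98,100]),l[2:]+l[:2]*(s.min()+s.max())/2,np.arctan2(l[1],l[0]),np.abs((q[:,:2]-l[2:])@[-l[1],l[0]]).max())
    m=(z>17)&(z<28)&(P[...,0]>500)&(P[...,0]<720)&(P[...,1]>-200)&(P[...,1]<60);q=P[m]
    print("foot",cv2.minAreaRect(q[:,:2].astype(np.float32)))
    m=(z>240)&(z<300)&(P[...,0]>580)&(P[...,0]<680)&(P[...,1]>-50)&(P[...,1]<30);q=P[m];print("hook",len(q),q.min(0),q.max(0),np.median(q,0))
    m=(z>96)&(z<112)&(P[...,0]>430)&(P[...,0]<640)&(P[...,1]>50)&(P[...,1]<180);q=P[m]
    l=cv2.fitLine(q[:,:2].astype(np.float32),cv2.DIST_HUBER,0,.01,.01).ravel();s=(q[:,:2]-l[2:])@l[:2]
    for a in range(-110,120,10):
        k=(abs(s-a)<5)
        if k.sum()>2: print(a,l[2:]+a*l[:2],k.sum(),np.median(q[k],0),q[k][:,2].max())
    print("str",l,s.min(),s.max(),np.arctan2(l[1],l[0]))
```

```text
top 438 bar [  0.239   0.971 609.494 -81.243] [-100.521  -96.292   98.994  103.146] [609.808 -79.968] 1.3290107 10.937885684936044
foot ((614.2122802734375, -71.70390319824219), (205.08729553222656, 254.47544860839844), 0.7834726572036743)
hook 44 [607.253 -21.644 240.741] [636.334  -8.937 299.075] [616.173 -15.431 276.658]
-110 [449.043  51.906] 4 [452.083  53.481  99.895] 100.71715136452065
-100 [457.346  57.478] 11 [456.26   59.214  98.658] 100.7943758939578
-90 [465.65  63.05] 12 [463.493  66.321  98.809] 102.5522694779001
-80 [473.954  68.622] 22 [472.148  67.852  99.045] 104.36360478830564
-70 [482.258  74.194] 15 [473.85   82.702  98.786] 103.76247663118339
-60 [490.562  79.766] 11 [482.416  97.094  99.132] 100.37899512228047
-50 [498.866  85.337] 10 [501.082  84.299  99.901] 102.56721720599275
-40 [507.169  90.909] 19 [505.269 100.175  98.853] 102.31597025959833
-30 [515.473  96.481] 23 [517.1    94.938  98.679] 101.16220959929122
-20 [523.777 102.053] 16 [524.465 101.038  99.034] 102.25906030960041
-10 [532.081 107.625] 15 [532.238 107.533  98.443] 102.64672727763923
0 [540.
[... 1860 characters left out ...]
2.678 117.814] 26 [543.259 117.59  100.542] 103.69999159699275
10 [550.919 123.478] 26 [551.143 123.075 100.525] 103.39136308303878
20 [559.16  129.142] 25 [558.85  129.808 100.994] 103.02938209215768
30 [567.401 134.807] 24 [567.168 135.027 100.647] 102.75443108205643
40 [575.642 140.471] 30 [575.533 141.143 100.613] 103.20534686452227
50 [583.883 146.136] 26 [584.229 146.695 100.651] 102.38416413627937
60 [592.124 151.8  ] 34 [591.491 146.489 100.012] 101.39171231388303
70 [600.365 157.464] 25 [596.254 165.051 100.208] 102.34749206828594
80 [608.606 163.129] 34 [609.581 166.89   99.861] 102.39248666828674
str [  0.824   0.566 542.678 117.814] -112.44780271835388 85.10814788812014 0.6021794
```

The rows are not in the units I measure in: shifts go in shares of 50 mm and turns go in shares of 4 rad. I convert before sending: -40 mm is -0.8, -38 mm is -0.76.

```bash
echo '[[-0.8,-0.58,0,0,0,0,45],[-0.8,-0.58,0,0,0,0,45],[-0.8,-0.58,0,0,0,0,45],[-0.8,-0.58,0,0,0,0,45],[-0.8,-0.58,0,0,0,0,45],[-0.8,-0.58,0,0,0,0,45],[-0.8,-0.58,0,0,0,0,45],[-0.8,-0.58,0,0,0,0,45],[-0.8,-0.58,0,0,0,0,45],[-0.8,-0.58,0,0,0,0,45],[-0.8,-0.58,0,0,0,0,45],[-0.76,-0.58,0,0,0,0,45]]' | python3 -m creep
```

```text
refused: ROWS must be one flat list, 7 numbers to a row, no inner brackets. Nothing was moved.
```

Refused on format, not on reach. It needs one flat list, 7 numbers to a row, no inner brackets.

```bash
echo '[-0.8,-0.58,0,0,0,0,45,-0.8,-0.58,0,0,0,0,45,-0.8,-0.58,0,0,0,0,45,-0.8,-0.58,0,0,0,0,45,-0.8,-0.58,0,0,0,0,45,-0.8,-0.58,0,0,0,0,45,-0.8,-0.58,0,0,0,0,45,-0.8,-0.58,0,0,0,0,45,-0.8,-0.58,0,0,0,0,45,-0.8,-0.58,0,0,0,0,45,-0.8,-0.58,0,0,0,0,45,-0.76,-0.58,0,0,0,0,45]' | python3 -m creep
echo '[0,0,0,0,0,-0.035,45,0,0,0,0,0,-0.035,45,0,0,0,0,0,-0.035,45,0,0,0,0,0,-0.035,45,0,0,0,0,0,-0.035,45,0,0,0,0,0,-0.035,45,0,0,0,0,0,-0.0275,45,0,0,0,0,0,0,45]' | python3 -m creep
cat > d.py <<'E'
import sys
from h import *
from scipy.spatial.transform import Rotation as Ro
# usage: d.py x y z -> tool-frame displacement of TCP to there
s=read_state();R=Ro.from_euler("xyz",s["tool_rot"]).as_matrix()
print("t",s["clock"],"p",np.array(s["eef_pos"]),"rot",np.array(s["tool_rot"]),"q",np.array(s["qpos"]))
if len(sys.argv)>3: print("tool d",R.T@(np.array(sys.argv[1:4],float)-s["eef_pos"]))
E
python3 d.py 552 121 83
```

```text
clock: 2.3
eef_pos: [553.6, 118.5, 231.6]
tool_rot: [3.141, 0.001, 2.792]
force: [0.1, 0.7, 0.1]
width: 45.0
gripper_force: 0.0
clock: 3.1
eef_pos: [552.3, 120.1, 231.3]
tool_rot: [3.141, 0.0, -2.541]
force: [-0.2, -0.0, 0.2]
width: 44.9
gripper_force: 0.0
t 3.1 p [552.331 120.121 231.34 ] rot [ 3.141  0.    -2.541] q [-0.131  0.511 -0.2    1.755  0.125  0.888  1.787]
tool d [ -0.223   0.872 148.34 ]
```

To row units: 40 mm is 0.8, 30 mm is 0.6.

```bash
echo '[0,0,0.8,0,0,0,45,0,0,0.8,0,0,0,45,0,0,0.6,0,0,0,45,0,0.02,0.5,0,0,0,45,0,0,0.24,0,0,0,45,0,0,0,0,0,0,45]' | python3 -m creep
python3 - <<'E'
from h import *
for n in("side","top"):
    I,D=cams.get_image(n); cv2.imwrite(f"pics/{n}2.png",I)
    u=proj(n,read_state()["eef_pos"]);u0=int(u[0]);v0=int(u[1]);print(u)
    c=I[max(0,v0-75):v0+75,u0-100:u0+100]; cv2.imwrite(f"pics/{n}2c.png",cv2.resize(c,(800,600)))
a=[cv2.resize(cv2.imread(f"pics/{n}2c.png"),(400,300)) for n in("side","top")];cv2.imwrite("pics/c2.png",np.hstack(a))
E
```

```text
clock: 3.7
eef_pos: [550.9, 121.1, 82.9]
tool_rot: [3.141, -0.003, -2.542]
force: [-1.2, 0.2, -0.3]
width: 44.9
gripper_force: 0.0
[264.708 276.554]
[206.158 204.792]
```

View pics/c2.png

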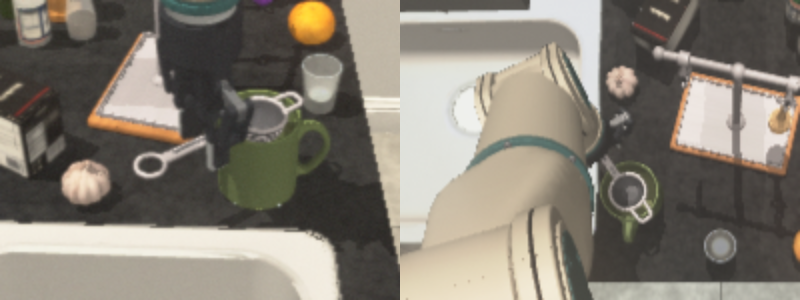

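The side crop shows the fingers straddling the handle near crop (215,130), clear of the mug, so I'll close and lift.

To row units: -40 mm is -0.8, -30 mm is -0.6.

```bash
echo '[0,0,0,0,0,0,0,0,0,0,0,0,0,0,0,0,0,0,0,0,0,0,0,0,0,0,0,0,0,0,0,0,0,0,0,0,0,0,0,0,0,0]' | python3 -m creep
echo '[0,0,-0.2,0,0,0,0,0,0,-0.4,0,0,0,0,0,0,-0.6,0,0,0,0,0,0,-0.8,0,0,0,0,0,0,-0.8,0,0,0,0,0,0,-0.8,0,0,0,0,0,0,-0.1,0,0,0,0,0,0,0,0,0,0,0]' | python3 -m creep
```

```text
clock: 4.4
eef_pos: [552.6, 121.4, 84.9]
tool_rot: [-3.141, 0.002, -2.54]
force: [0.9, 0.1, 4.3]
width: 10.0
gripper_force: 58.8
clock: 5.2
eef_pos: [551.9, 121.4, 270.6]
tool_rot: [-3.141, 0.002, -2.54]
force: [-0.6, -1.2, -2.3]
width: 9.8
gripper_force: 58.5
```

To row units: 25 mm is 0.5, -13.5 mm is -0.27, 0.14 rad / 4 = 0.035.

```bash
echo '[0.5,-0.27,0,0,0,0,0,0.5,-0.27,0,0,0,0,0,0.5,-0.27,0,0,0,0.025,0,0.5,-0.27,0,0,0,0,0,0,0,0,0,0,0.035,0,0,0,0,0,0,0.035,0,0,0,0,0,0,0.035,0,0,0,0,0,0,0.035,0,0,0,0,0,0,0.035,0,0,0,0,0,0,0.0125,0,0,0,0,0,0,0,0,0,0,0,0,0,0,0]' | python3 -m creep
cat > look.py <<'E'
import sys
from h import *
tag=sys.argv[1]
s=read_state();print(np.array(s["qpos"]))
out=[]
for n in("side","top"):
    I,D=cams.get_image(n); cv2.imwrite(f"pics/{n}{tag}.png",I);np.save(f"{n}{tag}.npy",D)
    for k in ("strainer_eye","strainer","free_hook_seat"):
        for m in models.mark_of(k,n)[:2]: print(n,k,m["confidence"],np.array(m["position"]))
    u0,v0=proj(n,[590,0,260]).astype(int);w=60
    out.append(cv2.resize(I[max(0,v0-w):v0+w,max(0,u0-w*2//3):u0+w*2//3],(400,600),interpolation=2))
cv2.imwrite(f"pics/c{tag}.png",np.hstack(out))
E
python3 look.py 3;python3 d.py
```

```text
clock: 6.4
eef_pos: [496.4, 21.6, 268.1]
tool_rot: [-3.141, -0.003, 2.894]
force: [0.4, -0.1, -1.0]
width: 9.8
gripper_force: 58.5
[-0.104  0.366  0.006  1.885 -0.003  0.894  1.227]
side strainer_eye 0.73 [259.3 161.2]
side strainer 0.73 [330.3 169.7]
side free_hook_seat 0.67 [233.2 175.4]
side free_hook_seat 0.39 [249.6 150.3]
top strainer_eye 0.41 [240.2 184.4]
top strainer 0.57 [240.  140.9]
top free_hook_seat 0.5 [247.1 163.1]
t 6.8 p [497.436  21.574 269.308] rot [ 3.142 -0.     2.893] q [-0.104  0.364  0.006  1.884 -0.003  0.894  1.225]
```

View pics/c3.png

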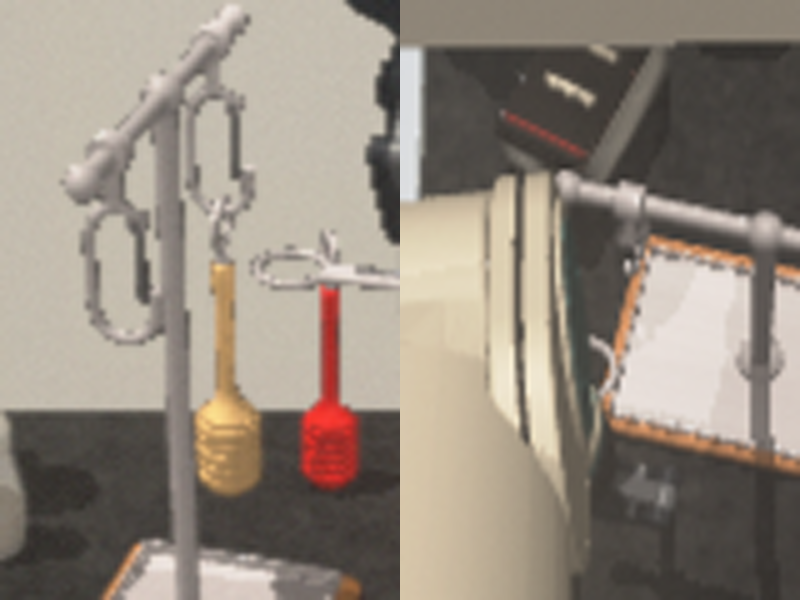

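Run:
```python
from h import *
xh=np.array([.970,-.242]);yh=np.array([.242,.970]);o=np.array([622.5,-14.5])
for n in("side","top"):
    P=cloud(n,np.load(n+"3.npy")).reshape(-1,3)
    a=(P[:,:2]-o)@xh;b=(P[:,:2]-o)@yh;z=P[:,2]-235
    for nm,x0,x1,z0 in(("ring",-100,-35,15),("hook",-32,25,-8)):
        m=(a>x0)&(a<x1)&(abs(b)<25)&(z>z0)&(z<75);Q=np.c_[a,b,z][m]
        if len(Q)<3: print(n,nm,len(Q));continue
        print(n,nm,len(Q),"pct0/50/100",np.percentile(Q,[0,3,50,97,100],axis=0).round(1).tolist())
        if n=="side" or nm=="ring":
            for lo in range(x0,x1,6):
                k=(Q[:,0]>=lo)&(Q[:,0]<lo+6)
                if k.sum()>1: print("  ",lo,k.sum(),Q[k].min(0).round(1),Q[k].max(0).round(1),np.median(Q[k],0).round(1))
```

```text
side ring 99 pct0/50/100 [[-99.6, -10.3, 43.8], [-98.5, -8.2, 44.9], [-78.5, 8.0, 47.3], [-58.6, 20.4, 48.7], [-56.5, 21.2, 49.4]]
   -100 12 [-99.6   1.2  46.1] [-94.5  12.2  48.9] [-97.    8.5  47.7]
   -94 13 [-93.3   2.   44.9] [-88.   11.6  49.4] [-91.1   8.6  47.5]
   -88 15 [-87.4  -6.6  44.7] [-82.3  16.8  48.4] [-84.6  11.1  47. ]
   -82 13 [-81.9  -7.4  44.9] [-76.7  19.3  48.4] [-79.8  15.1  47.2]
   -76 12 [-75.9  -8.5  45.1] [-71.1  20.8  47.7] [-73.4   6.   46.3]
   -70 16 [-69.5 -10.3  43.8] [-64.1  21.2  48.6] [-67.6  -4.3  47.1]
   -64 16 [-63.8  -5.2  45.1] [-58.5  18.4  48.6] [-61.    6.2  47.5]
   -58 2 [-57.5   1.8  47.2] [-56.5   5.6  47.7] [-57.    3.7  47.5]
side hook 223 pct0/50/100 [[-15.9, -4.9, -0.5], [-14.3, -2.8, 1.8], [0.8, 1.2, 33.5], [17.8, 4.2, 71.4], [18.8, 6.0, 74.6]]
   -20 8 [-15.9  -1.3  13.2] [-14.2   2.4  27.3] [-14.9  -0.7  21.8]
   -14 45 [-13.6  -4.2   5.6] [-8.   4.8 60.8] [-9.9  1.  24.5]
   -8 44 [-8.  -1.7  1.4] [-2.8  6.  64. ] [-6.   1.8 40.4]
   -2 33 [-1.7 -4.9  0.4] [ 3.8  4.9 74.6] [ 0.8  1.2 63.6]
   4 20 [ 4.3 -2.4 -0.5] [ 9.9  4.  70.2] [ 7.2  1.  59.2]
   10 57 [10.  -3.5  0.5] [16.   4.8 61.9] [13.8  0.8 31.3]
   16 16 [16.2 -1.   7.2] [18.8  2.5 48.6] [17.7  0.6 32.9]
top ring 27 pct0/50/100 [[-82.6, -11.8, 43.9], [-81.0, -11.4, 44.8], [-66.8, -7.2, 47.2], [-56.7, 4.3, 49.6], [-55.6, 4.5, 49.9]]
   -82 5 [-80.5 -10.3  43.9] [-76.3  -6.   48.5] [-77.9  -8.5  46.5]
   -76 5 [-74.8 -11.8  45.6] [-70.2  -7.6  49.4] [-72.   -9.4  47. ]
   -70 5 [-69.3 -11.3  46.7] [-64.8  -7.7  49.3] [-66.8 -10.3  47.5]
   -64 7 [-63.3  -7.   45.1] [-58.5   1.4  49.5] [-60.4  -3.9  47.2]
   -58 4 [-57.7  -1.   45.8] [-55.6   4.5  49.9] [-57.1   3.1  47.5]
top hook 51 pct0/50/100 [[-15.4, -7.7, 0.5], [-13.7, -6.0, 1.6], [-4.4, -2.1, 26.5], [14.5, 3.6, 61.4], [16.1, 4.8, 62.4]]
```

To row units: -10 mm is -0.2, -5.5 mm is -0.11.

```bash
echo '[0,-0.11,0.12,0,0,0,0,-0.2,0,0.13,0,0,0,0,-0.2,0,0,0,0,0,0,-0.2,0,0,0,0,0,0,0,0,0,0,0,0,0,0,0,0,0,0,0,0,0,0,0,0,0,0,0]' | python3 -m creep
cat > m.py <<'E'
import sys
from h import *
xh=np.array([.970,-.242]);yh=np.array([.242,.970]);o=np.array([622.5,-14.5])
for n in("side","top"):
    I,D=cams.get_image(n);cv2.imwrite(f"pics/{n}{sys.argv[1]}.png",I)
    P=cloud(n,D).reshape(-1,3)
    a=(P[:,:2]-o)@xh;b=(P[:,:2]-o)@yh;z=P[:,2]-235
    for nm,x0,x1,z0 in(("ring",-100,-19,0),("hook",-19,25,-8)):
        m=(a>x0)&(a<x1)&(abs(b)<25)&(z>z0)&(z<75);Q=np.c_[a,b,z][m]
        if len(Q)>2: print(n,nm,len(Q),np.percentile(Q,[0,3,50,97,100],axis=0).round(1).tolist())
E
python3 m.py 4;python3 d.py
```

```text
clock: 7.5
eef_pos: [524.9, 9.0, 256.8]
tool_rot: [-3.142, -0.0, 2.893]
force: [0.0, 0.1, -1.4]
width: 10.0
gripper_force: 58.5
side ring 195 [[-100.0, -14.5, 23.0], [-99.1, -13.0, 25.9], [-72.4, 6.5, 36.5], [-29.7, 19.1, 56.9], [-27.1, 20.1, 60.8]]
side hook 224 [[-16.0, -6.3, -0.7], [-14.2, -2.6, 1.5], [0.7, 1.1, 33.7], [17.7, 3.8, 71.8], [19.0, 4.8, 74.6]]
top ring 14 [[-48.2, -16.0, 32.7], [-47.3, -15.8, 33.4], [-38.0, -13.8, 35.4], [-29.8, -10.5, 36.8], [-28.8, -10.3, 36.9]]
top hook 29 [[-10.4, -7.3, 1.3], [-9.8, -6.5, 1.3], [-0.4, -3.2, 16.0], [14.6, -0.6, 62.0], [15.8, -0.0, 62.7]]
t 7.6 p [524.871   9.07  256.882] rot [ 3.142 -0.     2.893] q [-0.077  0.418  0.01   1.833 -0.005  0.891  1.257]
```

To row units: -7 mm is -0.14, -1.5 mm is -0.03.

```bash
echo '[-0.14,-0.03,0.01,0,0,0,0,-0.14,0,0,0,0,0,0,-0.12,0,0,0,0,0,0,-0.1,0,0,0,0,0,0,-0.04,0,0,0,0,0,0,0,0,0,0,0,0,0,0,0,0,0,0,0,0]' | python3 -m creep
python3 m.py 5;python3 d.py
python3 - <<'E'
from h import *
I=cv2.imread("pics/side5.png");u,v=proj("side",[605,-5,265]).astype(int)
cv2.imwrite("pics/c5.png",cv2.resize(I[v-45:v+45,u-60:u+60],(800,600),interpolation=2))
E
```

```text
clock: 8.3
eef_pos: [550.2, 0.7, 255.9]
tool_rot: [-3.141, -0.002, 2.893]
force: [-2.5, -0.4, -1.6]
width: 10.0
gripper_force: 58.5
side ring 362 [[-99.1, -20.0, 22.2], [-93.4, -14.8, 24.3], [-77.9, 7.8, 37.2], [-25.0, 16.9, 71.0], [-19.6, 19.1, 74.7]]
side hook 259 [[-18.9, -16.8, 0.3], [-16.0, -13.5, 2.3], [1.0, 1.2, 35.3], [17.1, 11.9, 70.5], [18.6, 13.7, 74.6]]
t 8.4 p [550.361   0.714 256.071] rot [-3.141 -0.001  2.893] q [-0.06   0.457  0.012  1.767 -0.007  0.919  1.276]
```

View pics/c5.png

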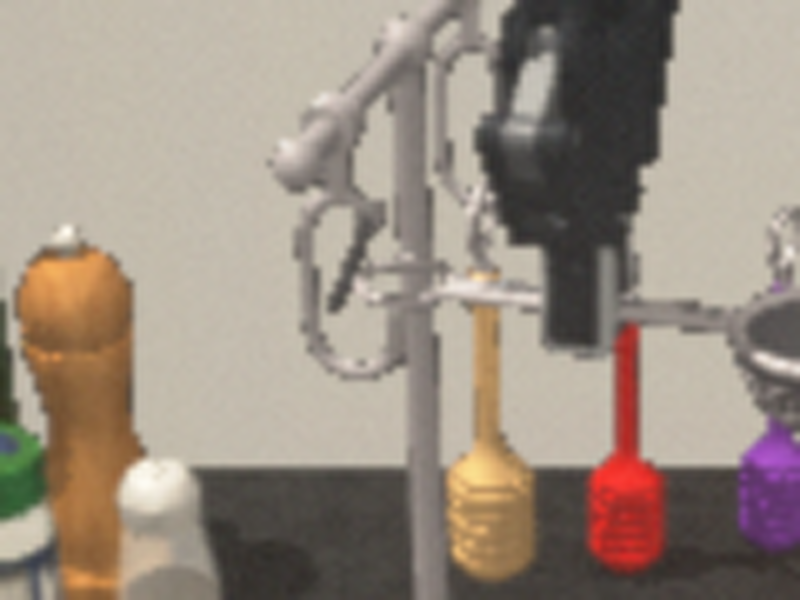

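The crop shows the gate rod swung inward (345,265) with the eye's end behind the nose. Next I'll lower it.

To row units: 6 mm is 0.12, 5 mm is 0.1.

```bash
echo '[0,0,0.1,0,0,0,0,0,0,0.12,0,0,0,0,-0.02,0,0.12,0,0,0,0,-0.02,0,0.12,0,0,0,0,0,0,0.06,0,0,0,0,0,0,0,0,0,0,0,0,0,0,0,0,0,0]' | python3 -m creep
python3 m.py 6;python3 d.py
python3 - <<'E'
from h import *
I=cv2.imread("pics/side6.png");u,v=proj("side",[605,-5,265]).astype(int)
cv2.imwrite("pics/c6.png",cv2.resize(I[v-45:v+45,u-60:u+60],(800,600),interpolation=2))
E
```

```text
clock: 9.1
eef_pos: [553.3, 0.3, 230.3]
tool_rot: [3.141, 0.001, 2.893]
force: [0.1, -0.2, -0.5]
width: 10.0
gripper_force: 58.5
side ring 416 [[-99.9, -21.2, 0.1], [-93.9, -14.3, 4.6], [-78.3, 8.4, 20.2], [-25.5, 17.5, 71.7], [-19.0, 23.4, 74.9]]
side hook 252 [[-18.9, -15.8, -0.8], [-15.8, -12.5, 3.9], [-0.5, 1.4, 28.5], [17.2, 12.3, 71.1], [18.7, 17.3, 74.8]]
t 9.2 p [553.272   0.313 230.568] rot [3.141 0.001 2.893] q [-0.058  0.489  0.011  1.793 -0.007  0.859  1.277]
```

View pics/c6.png

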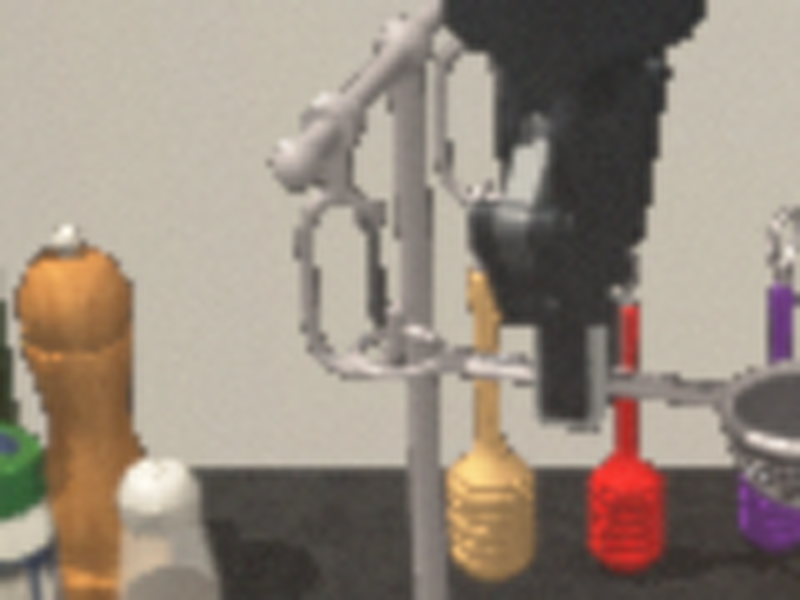

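The gate rod hangs vertical again (375,270), behind the eye's end, which is threaded on the bend (365,350). Now I'll swing the bowl down about the eye.

To row units: 7 mm is 0.14, -1.6 mm is -0.032, -0.1 rad / 4 = -0.025.

```bash
echo '[-0.032,0,0.14,0,-0.025,0,0,-0.032,0,0.14,0,-0.025,0,0,-0.032,0,0.14,0,-0.025,0,0,-0.032,0,0.14,0,-0.025,0,0,-0.032,0,0.14,0,-0.025,0,0,0,0,0,0,0,0,0,0,0,0,0,0,0,0]' | python3 -m creep
cat > e.py <<'E'
from h import *
from scipy.spatial.transform import Rotation as Ro
s=read_state();R=Ro.from_euler("xyz",s["tool_rot"]).as_matrix();e=s["eef_pos"]+R@[-70.7,0,-12.6]
d=e-[622.5,-14.5,235];xh=np.array([.970,-.242,0]);yh=np.array([.242,.970,0])
print("eye in hook",d@xh,d@yh,d[2],"tilt",np.degrees(np.arcsin(-R[2,0])),"q",np.array(s["qpos"]),"F",np.array(s["force"]))
E
python3 e.py
```

```text
clock: 9.9
eef_pos: [562.0, -11.6, 205.0]
tool_rot: [-3.11, 0.382, 2.893]
force: [-0.6, 6.5, 0.9]
width: 9.9
gripper_force: 59.1
eye in hook 1.547787099539296 -11.724344476061676 7.9688455772815985 tilt 21.860479705637186 q [-0.167  0.418  0.044  2.137  0.563  0.284  0.668] F [-0.58   6.495  0.913]
```

To row units: 4 mm is 0.08, 2 mm is 0.04.

```bash
echo '[0,0.08,0,0,0,0,0,0,0.08,0,0,0,0,0,0,0.04,0,0,0,0,0,0,0,0,0,0,0,0,0,0,0,0,0,0,0]' | python3 -m creep
python3 e.py; python3 d.py
```

```text
clock: 10.4
eef_pos: [563.7, -5.5, 204.0]
tool_rot: [-3.106, 0.38, 2.888]
force: [-0.0, 0.3, -0.3]
width: 9.8
gripper_force: 58.7
eye in hook 1.7391305205373164 -5.6067741014340955 6.886596465091088 tilt 21.751980799310004 q [-0.192  0.423  0.055  2.13   0.563  0.294  0.648] F [-0.018  0.269 -0.286]
t 10.4 p [563.671  -5.486 203.99 ] rot [-3.106  0.38   2.888] q [-0.192  0.423  0.055  2.13   0.563  0.294  0.648]
```

To row units: 3.5 mm is 0.07, 1 mm is 0.02, -0.05 rad / 4 = -0.0125.

```bash
echo '[-0.016,0.02,0.07,0,-0.0125,0,0,0,0.02,0,0,0,0,0,-0.016,0.02,0.07,0,-0.0125,0,0,0,0,0,0,0,0,0,-0.016,0,0.07,0,-0.0125,0,0,0,0,0,0,0,0,0,-0.016,0,0.07,0,-0.0125,0,0,0,0,0,0,0,0,0]' | python3 -m creep
python3 e.py; python3 d.py
```

```text
clock: 11.2
eef_pos: [568.1, -10.8, 196.7]
tool_rot: [-3.084, 0.498, 2.896]
force: [1.0, -0.4, -0.4]
width: 10.0
gripper_force: 58.8
eye in hook 2.3738257660676076 -8.942635993538826 6.569775063503613 tilt 28.558664088777615 q [-0.199  0.438  0.018  2.226  1.409  0.25  -0.224] F [ 0.995 -0.396 -0.375]
t 11.2 p [568.067 -10.795 196.722] rot [-3.084  0.498  2.896] q [-0.199  0.438  0.018  2.226  1.409  0.25  -0.224]
```

To row units: 3.5 mm is 0.07, 3 mm is 0.06, -0.05 rad / 4 = -0.0125.

```bash
echo '[0,0.04,0,0,0,0,0,-0.016,0.02,0.06,0,-0.0125,0,0,0,0.02,0,0,0,0,0,-0.016,0.02,0.06,0,-0.0125,0,0,0,0.02,0,0,0,0,0,-0.016,0.02,0.06,0,-0.0125,0,0,0,0.02,0,0,0,0,0,-0.016,0,0.07,0,-0.0125,0,0,0,0,0,0,0,0,0,-0.016,0,0.07,0,-0.0125,0,0,0,0,0,0,0,0,0]' | python3 -m creep
python3 e.py; python3 d.py
```

```text
clock: 12.3
eef_pos: [578.1, -10.6, 185.0]
tool_rot: [-3.062, 0.71, 2.914]
force: [-1.1, 0.3, -1.3]
width: 9.9
gripper_force: 58.7
eye in hook 1.4026196566386884 -5.199559862837536 5.6067855965715125 tilt 40.653439986356396 q [-0.118  0.525 -0.197  2.38   2.2    0.608 -1.081] F [-1.115  0.312 -1.251]
t 12.3 p [578.089 -10.629 185.018] rot [-3.062  0.71   2.914] q [-0.118  0.525 -0.197  2.38   2.2    0.608 -1.081]
```

To row units: 7 mm is 0.14, 2 mm is 0.04, -0.1 rad / 4 = -0.025.

```bash
echo '[-0.02,0.04,-0.02,0,0,0,0,-0.032,0.02,0.14,0,-0.025,0,0,-0.032,0.02,0.14,0,-0.025,0,0,0,0,0,0,0,0,0,-0.032,0.02,0.14,0,-0.025,0,0,-0.032,0,0.14,0,-0.025,0,0,0,0,0,0,0,0,0,0,0,0,0,0,0,0]' | python3 -m creep
python3 e.py; python3 d.py
```

```text
clock: 13.1
eef_pos: [610.5, -2.6, 160.7]
tool_rot: [-2.956, 0.937, 3.045]
force: [0.5, -21.4, 17.9]
width: 9.9
gripper_force: 82.8
eye in hook 16.684581435894646 15.677534498638327 -9.98096048696243 tilt 53.69233715854774 q [ 0.239  0.92  -0.887  2.454  2.231  1.448 -0.957] F [  0.509 -21.424  17.915]
t 13.1 p [610.529  -2.56  160.713] rot [-2.956  0.937  3.045] q [ 0.239  0.92  -0.887  2.454  2.231  1.448 -0.957]
```

Run:
```python
from h import *
from scipy.spatial.transform import Rotation as Ro
s=read_state();R=Ro.from_euler("xyz",s["tool_rot"]).as_matrix()
d=-14*np.array([.97,-.242,0])-15*np.array([.242,.97,0])+np.array([0,0,16]);print(R.T@d)
I,_=cams.get_image("side");cv2.imwrite("pics/side7.png",I);u,v=proj("side",[600,-5,220]).astype(int)
cv2.imwrite("pics/c7.png",cv2.resize(I[v-60:v+60,u-80:u+80],(800,600),interpolation=2))
```

```text
[ -3.389 -16.689 -19.667]
```

View pics/c7.png

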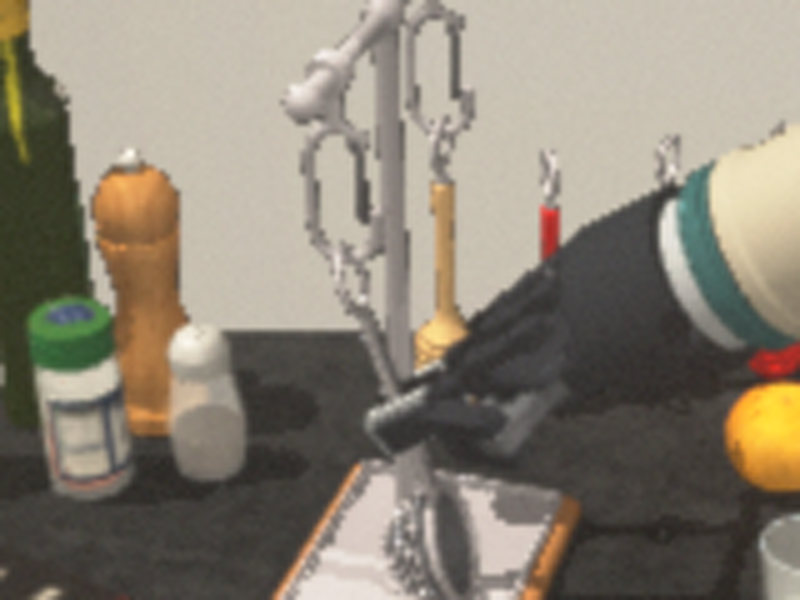

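The strainer hangs in the hook (eye at 350,280) with the gate shut, the bowl well down and the fingers still holding. I'll relax the side load before releasing.

The rows are not in the units I measure in: shifts go in shares of 50 mm and turns go in shares of 4 rad. I convert before sending: -4 mm is -0.08, -1 mm is -0.02.

```bash
echo '[-0.02,-0.08,-0.08,0,0,0,0,-0.02,-0.08,-0.08,0,0,0,0,0,0,0,0,0,0,0]' | python3 -m creep
python3 e.py; python3 d.py
```

```text
clock: 13.45
eef_pos: [604.2, -2.6, 164.8]
tool_rot: [-2.962, 0.922, 3.051]
force: [0.6, -12.8, 6.6]
width: 10.0
gripper_force: 69.6
eye in hook 11.49803296823749 14.340904804451794 -6.373746265812855 tilt 52.81053579372079 q [ 0.346  0.996 -1.087  2.463  2.185  1.557 -0.828] F [  0.65  -12.762   6.617]
t 13.45 p [604.203  -2.631 164.81 ] rot [-2.962  0.922  3.051] q [ 0.346  0.996 -1.087  2.463  2.185  1.557 -0.828]
```

To row units: -5 mm is -0.1, -2 mm is -0.04.

```bash
echo '[0,-0.1,-0.04,0,0,0,0,0,-0.1,-0.04,0,0,0,0,0,0,0,0,0,0,0]' | python3 -m creep
python3 e.py; python3 d.py
```

```text
clock: 13.75
eef_pos: [603.1, -4.7, 166.7]
tool_rot: [-2.971, 0.913, 3.052]
force: [-1.2, -4.9, 0.5]
width: 10.3
gripper_force: 61.0
eye in hook 11.489569292129213 12.056337155060389 -4.778295475404661 tilt 52.324100692574355 q [ 0.425  1.083 -1.244  2.464  2.167  1.657 -0.715] F [-1.229 -4.936  0.477]
t 13.75 p [603.13   -4.727 166.674] rot [-2.971  0.913  3.052] q [ 0.425  1.083 -1.244  2.464  2.167  1.657 -0.715]
```

```bash
echo '[0,0,0,0,0,0,40,0,0,0,0,0,0,40,0,0,0,0,0,0,40,0,0,0,0,0,0,40,0,0,0,0,0,0,40]' | python3 -m creep
python3 - <<'E'
from h import *
I,_=cams.get_image("side");cv2.imwrite("pics/side8.png",I);u,v=proj("side",[600,-5,220]).astype(int)
cv2.imwrite("pics/c8.png",cv2.resize(I[v-60:v+60,u-80:u+80],(800,600),interpolation=2))
E
python3 e.py
```

```text
clock: 14.25
eef_pos: [603.8, -0.6, 168.6]
tool_rot: [-2.982, 0.919, 3.05]
force: [-0.0, 0.0, -0.6]
width: 39.7
gripper_force: 0.0
eye in hook 10.810046234402444 15.8315863141073 -2.7207755435001673 tilt 52.666375052417074 q [ 0.422  1.082 -1.246  2.466  2.173  1.657 -0.72 ] F [-0.618  1.031  0.11 ]
```

View pics/c8.png

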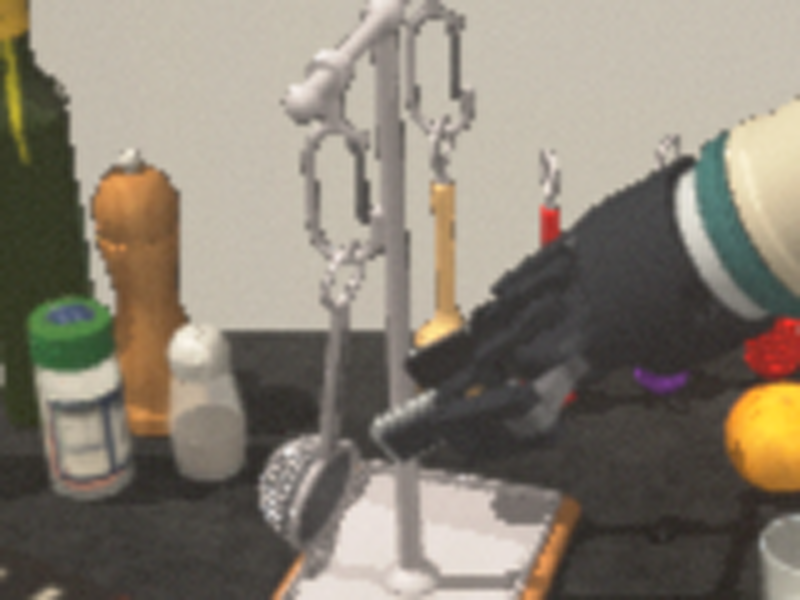

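It's released: the strainer hangs freely at (340,400), swinging forward and clear of the fingers. I'll retreat.

To row units: -10 mm is -0.2, -8 mm is -0.16, 0.05 rad / 4 = 0.0125.

```bash
echo '[0,0,-0.16,0,0.0125,0,45,0,0,-0.16,0,0.0125,0,45,0,0,-0.2,0,0.0125,0,45,0,0,-0.2,0,0.0125,0,45,0,0,0,0,0,0,45]' | python3 -m creep
python3 e.py; python3 d.py
```

```text
clock: 14.8
eef_pos: [579.3, 7.2, 195.0]
tool_rot: [-3.014, 0.726, 3.006]
force: [0.5, -0.5, 0.0]
width: 45.1
gripper_force: 0.0
eye in hook -3.0011703524807114 17.001574179370554 16.271191759854105 tilt 41.605526535445385 q [ 0.473  0.826 -1.237  2.367  1.879  1.263 -0.591] F [ 0.462 -0.519  0.028]
t 14.8 p [579.331   7.169 194.981] rot [-3.014  0.726  3.006] q [ 0.473  0.826 -1.237  2.367  1.879  1.263 -0.591]
```

To row units: -14 mm is -0.28, 0.05 rad / 4 = 0.0125.

```bash
echo '[0,0,-0.28,0,0.0125,0,45,0,0,-0.28,0,0.0125,0,45,0,0,-0.28,0,0.0125,0,45,0,0,-0.28,0,0.0125,0,45,0,0,-0.28,0,0.0125,0,45,0,0,-0.28,0,0.0125,0,45,0,0,0,0,0,0,45]' | python3 -m creep
python3 e.py; python3 d.py
```

```text
clock: 15.5
eef_pos: [534.5, 23.5, 262.1]
tool_rot: [-3.036, 0.426, 2.964]
force: [0.3, 0.0, -0.2]
width: 45.0
gripper_force: 0.0
eye in hook -35.57249040120212 20.822578824767326 67.78085114797443 tilt 24.413803784242972 q [ 0.57   0.533 -1.221  2.13   1.191  0.943  0.014] F [ 0.278  0.025 -0.175]
t 15.5 p [534.515  23.473 262.149] rot [-3.036  0.426  2.964] q [ 0.57   0.533 -1.221  2.13   1.191  0.943  0.014]
```

Clear. I'll wait for the swing to settle, then verify.

```bash
Z='n'; echo '[0.2,0,-0.2,0,0,0,45,0.2,0,-0.2,0,0,0,45,0,0,0,0,0,0,45,0,0,0,0,0,0,45,0,0,0,0,0,0,45,0,0,0,0,0,0,45,0,0,0,0,0,0,45,0,0,0,0,0,0,45,0,0,0,0,0,0,45,0,0,0,0,0,0,45,0,0,0,0,0,0,45,0,0,0,0,0,0,45]' | python3 -m creep
for i in 1 2 3 4 5; do echo '[0,0,0,0,0,0,45,0,0,0,0,0,0,45,0,0,0,0,0,0,45,0,0,0,0,0,0,45,0,0,0,0,0,0,45,0,0,0,0,0,0,45,0,0,0,0,0,0,45,0,0,0,0,0,0,45,0,0,0,0,0,0,45,0,0,0,0,0,0,45,0,0,0,0,0,0,45,0,0,0,0,0,0,45]' | python3 -m creep >/dev/null; done
python3 - <<'E'
from h import *
prev=None
for i in range(5):
    I,_=cams.get_image("side")
    if prev is not None: print("moving px",(cv2.absdiff(I,prev).max(2)>40).sum())
    prev=I
print(read_state()["clock"])
u,v=proj("side",[590,0,150]).astype(int);print(u,v)
cv2.imwrite("pics/c9.png",cv2.resize(I[v-105:v+105,u-140:u+140],(800,600),interpolation=2))
E
```

```text
clock: 16.7
eef_pos: [507.7, 30.4, 270.9]
tool_rot: [-3.036, 0.423, 2.965]
force: [0.1, -0.4, 0.5]
width: 45.0
gripper_force: 0.0
moving px 377
moving px 237
moving px 9
moving px 209
22.95
248 214
```

View pics/c9.png

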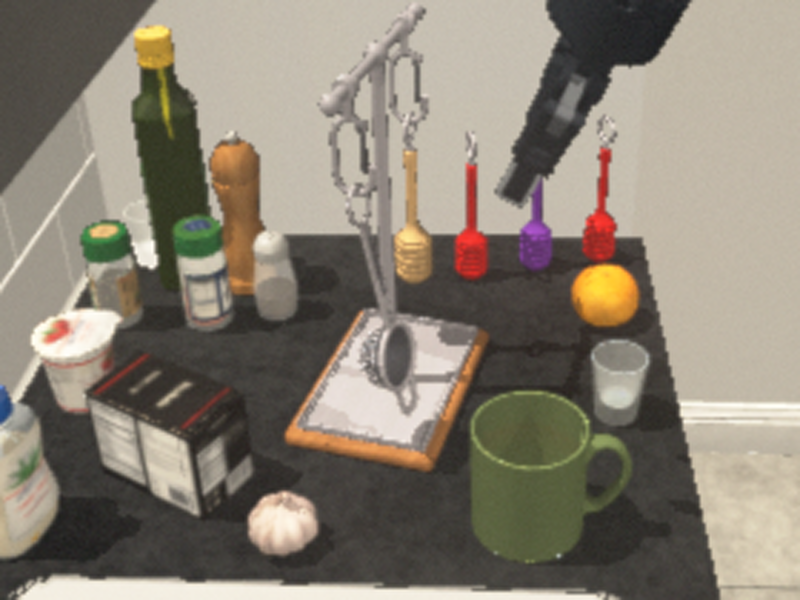

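The mug, dipper and the other things stand undisturbed, and the strainer is on the hook but still swinging (bowl at 390,355). I'll let it damp.

```bash
cat > sw.py <<'E'
from h import *
xs=[]
for i in range(16):
    I,D=cams.get_image("side");P=cloud("side",D).reshape(-1,3)
    a=(P[:,:2]-[622.5,-14.5])@[.970,-.242];b=(P[:,:2]-[622.5,-14.5])@[.242,.970]
    m=(abs(a)<110)&(abs(b)<35)&(P[:,2]>75)&(P[:,2]<130);xs.append(np.degrees(np.arctan2(np.median(a[m]),135)))
print(read_state()["clock"],np.round(xs,1))
E
python3 sw.py
for i in 1 2 3 4 5 ; do echo '[0,0,0,0,0,0,45,0,0,0,0,0,0,45,0,0,0,0,0,0,45,0,0,0,0,0,0,45,0,0,0,0,0,0,45,0,0,0,0,0,0,45,0,0,0,0,0,0,45,0,0,0,0,0,0,45,0,0,0,0,0,0,45,0,0,0,0,0,0,45,0,0,0,0,0,0,45,0,0,0,0,0,0,45]' | python3 -m creep >/dev/null; done
python3 sw.py
```

```text
23.75 [ -6.7  -2.3   2.    5.7   8.4   9.8   9.    6.6   3.1  -1.   -5.1  -8.4
 -10.1 -10.3  -9.1  -6.4]
30.55 [-2.   0.1  1.7  2.9  3.7  3.7  2.6  1.5 -0.2 -2.1 -3.3 -4.6 -4.6 -4.3
 -3.1 -1.8]
```

```bash
for i in 1 2 3 4 5 ; do echo '[0,0,0,0,0,0,45,0,0,0,0,0,0,45,0,0,0,0,0,0,45,0,0,0,0,0,0,45,0,0,0,0,0,0,45,0,0,0,0,0,0,45,0,0,0,0,0,0,45,0,0,0,0,0,0,45,0,0,0,0,0,0,45,0,0,0,0,0,0,45,0,0,0,0,0,0,45,0,0,0,0,0,0,45]' | python3 -m creep >/dev/null; done
python3 -c "
from h import *
print(read_state()['clock']);print(ctrl.finish_job())"
```

```text
36.55
the job is handed in; nothing more can be done
None
```

The strainer hangs bowl down from the free snap hook with the gate shut behind its eye; the last picture showed the mug, dipper and other things undisturbed, and I handed the job in at 36.55 s, when it was swinging by a few degrees at most.

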